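# Check in a case with the docked scanner

### The job

Check in the wooden case that has the steel carrying handle. Press the dock's paddle all the way down so that the scanner rises out of its well, take the scanner, point its window squarely at the middle of the label on that case from about 10 cm away, with the scanner right way up and its width in line with the label's long side, and hold it steady there for a second and a half. Then lay the scanner gently, underside down, in the middle of the rubber mat and let go of it; leave the can, the flask and the tape roll standing where they are.

Things in the scene. Friction and masses are not known exactly. Their poses are not given: they have to be found in the camera images.
- paddle (a point): The middle of the top of the dock's paddle: a black rubber pad, 36 x 44 mm, on the free end of a steel rocker at the dock's rear. The paddle starts about 57 mm above the bench and goes down about 31 mm in a short arc about a level pivot; it needs about 5 to 9 N and stays where it is left.
- rocker (a joint): Angle of the rocker: 0 = paddle up and scanner fully sunk, 0.376 rad = paddle fully down on its stop and scanner fully raised, by about 29 mm.
- dock: Fixed charging dock: a grey plastic well, outside 106 x 54 mm, rim 80 mm high. Origin on the bench under the middle of the well; x along the well to its front, z up. Behind it (-x) lies the rocker: pivot 80 mm behind the origin, 30 mm high, between two steel cheeks 41 mm high; paddle 158 mm behind. Base plate 5 mm thick, 75 mm wide, from 190 mm behind to 60 mm ahead.
- scanner_c (a point): Centre of the loose block-shaped black and grey barcode scanner: 90 long (x), 38 wide (y), 42 mm high (z), about 0.18 kg; x to its window end, z up out of its top, with a grey trigger. It stands level in the well, window to the dock's +x, top 2 mm below the rim, 2 mm play all round; once raised, its top is 27 mm above the rim, to be gripped across its width from above.
- window (a point): Middle of the scanner's amber reading window, 45 mm ahead (+x) of scanner_c on the front end. The scanner looks along +x from here and reads a label 60 to 140 mm away.
- label_c (a point): Middle of the front of the label on the case with the handle: white paper with black bars, 70 mm wide (y) by 45 mm high (z), on an 80 x 55 mm aluminium plate. x points squarely into the label (away from the viewer), y along its long side, z up its slope; its front looks outward and 40 degrees upward. About 120 mm above the bench.
- case: The wooden case with a steel bail handle, fixed: 156 x 186 mm, lid 90 mm high, handle up to 127 mm, label plate up to 142 mm. Origin on the bench under its middle; its front, with the label, faces its -x; the label's middle is 47 mm ahead of the origin.
- case2: A like wooden case without a handle (two wooden battens on its lid, to 102 mm high) and with its own label, fixed; not the one to scan. Same sizes and axes.
- mat: Black rubber mat, fixed, 140 x 140 x 3 mm. Origin at the middle of its underside, on the bench.
- can_c (a point): Centre of an upright loose aluminium spray can, 60 mm across, 170 mm high, beside the front of the case with the handle: leave it.
- flask_c (a point): Centre of an upright loose steel flask, 64 mm across, 190 mm high, beside the same case: leave it.
- tape_c (a point): Centre of a loose roll of grey tape lying flat, 100 mm across, 48 mm high: leave it.
Things that resemble listed ones, but are neither listed nor needed, are in the scene too. What is shaped like the part that bears scanner_c but purple is not meant.

How it is judged (in metres and radians):
On the way, in this order (a step that is already met when the one before it is completed fails the run):
1. the paddle is pressed fully down and the scanner stands raised in its well (value of joint rocker above 0.335 rad and z of scanner_c in the frame of dock above 0.08 m), for 0.2 s.
2. the held scanner's window points squarely at the middle of the label (within 15 mm and 0.3 rad, also in roll) from 60 to 140 mm, and is held still for a second (x of label_c in the frame of window between 0.06 and 0.14 m and y of label_c in the frame of window between -0.015 and 0.015 m and z of label_c in the frame of window between -0.015 and 0.015 m and x of window in the frame of label_c below -0.05 m and x of scanner_c in the frame of label_c below -0.1 m and angle between the x axis of scanner and the x axis of label_c, either way round below 0.3 rad and angle between the y axis of scanner and the y axis of label_c, either way round below 0.3 rad and angle between scanner's own z axis and vertical below 1.3 rad and linear speed of scanner below 0.02 m/s and angular speed of scanner below 0.15 rad/s and contact force between the fingers and scanner above 1 N), for 1 s.
At the end, for the whole second after the job is handed in: The scanner lies still, underside down, on the mat, its centre within 35 mm of the mat's middle along each side; can, flask and tape roll are within 30 mm of where they stood (x of scanner_c in the frame of mat between -0.035 and 0.035 m and y of scanner_c in the frame of mat between -0.035 and 0.035 m and height (world z) of scanner_c between 0.02 and 0.028 m and angle between scanner's own z axis and vertical below 0.1 rad and linear speed of scanner below 0.01 m/s and distance of each of can_c, flask_c, tape_c from where it was at the start of the episode below 0.03 m); the robot touches nothing.
It fails at once if a bystander (can, flask or tape roll) is pushed more than 30 mm or knocked over (distance of any of can_c, flask_c, tape_c from where it was at the start of the episode above 0.03 m or angle between any of can_c, flask_c, tape_c's own z axis and vertical above 0.5 rad).
It fails at once if the scanner is dropped: it moves faster than 0.7 m/s with no finger on it (a fall of 25 mm) (linear speed of scanner above 0.7 m/s and contact force between the fingers and scanner below 0.1 N).
It also fails if it takes over 51 s, if anything falls off the work surface, if the arm or the gripper's body presses on something with over 40 N, if the wrist force passes 120 N, or if a joint passes its speed limit or range.

### The arm

A 7-joint arm with a two-finger parallel gripper is mounted at the origin on the work surface. World frame = base frame: x ahead of the robot, y to its left, z up, the work surface at z = 0. Lengths are in mm, angles in rad, forces in N, time in s.
With the tool pointing down it reaches from about 425 to 975 mm from the base axis. Payload 16.7 kg.
Tool frame: the origin (TCP) lies between the finger pads; the fingertips stand 17 mm ahead of it and the grasp point (between the pads) lies 2 mm behind it; x points along the fingers, y is the direction in which the jaws open and shut, and the axes are right-handed (so a half turn about x gives the same grasp; the last joint's range is limited). The gripper opens to 85 mm and grips with 20 to 120 N. Pads are 22 mm wide; open, the fingers measure 114 mm over their backs; the gripper's body (76 mm by 85 mm) begins 54 mm behind the grasp point. The pads swing forward as they close: fully open they stand 13 mm farther back than shut.
Start: joints at [-1.363, 0.426, 0.074, 1.606, -0.034, 1.111, -0.067], TCP at [235.766, 632.449, 248.302] pointing down, gripper open.
Joint ranges: [-2.85, 2.85], [-0.5, 2.14], [-1.23, 1.37], [0.21, 2.46], [-1.02, 4.16], [0.16, 2.05], [-2.73, 2.73]. Speed limits (rad/s): [1.89, 1.89, 2.39, 2.39, 3.01, 3.01, 3.01].

### API

Orientations are given as a 3x3 rotation matrix whose columns are the frame's x, y, z axes.
In Python, from workcell import ctrl gives the robot as it stands. Calls block until the motion is done:
- ctrl.reach(position, orientation): joint-space move of the TCP to a pose.
- ctrl.move_linear(position, ori=None, velocity=150, guard=None): straight line of the TCP; ori=None keeps the orientation; velocity is the mean speed in mm/s. With guard (N) it stops when the force on the tool has changed by that much, and returns True; else False.
- ctrl.move_j(angles): joint-space move.
- ctrl.grip(opening): opening from 0.0 (shut) to 1.0 (fully open); the grip force is fixed at half the most; returns when the fingers have stopped.
- ctrl.hold(seconds).
- ctrl.ik(position, orientation): joint angles nearest the present ones, or None.
- ctrl.read_state(): the state.
- ctrl.snapshot(name): name is "scene" or "top" or "wrist"; returns a dict with "frame" (420x560x3 uint8, red, green, blue), "range_z" (420x560 float32, mm along the optical axis (not along the pixel's ray), 0 where there is no reading), "mtx" (3x3 intrinsics, pixels), "R" (3x3) and "t" (3): a world point X has camera coordinates R X + t. Camera axes: x right, y down, z forward; pixel columns grow to the right and rows downward; lengths in mm; the calibration is good to about 2 mm. A picture is of the moment at which its call begins.
A pose or a line that the arm cannot do raises ctrl.PlanningError and nothing moves.
- ctrl.sign_off(): hands the job in, once; it reports no verdict.
Trained networks look in a picture, given as the dict that the camera call returned (one of the last four; its "shot" number tells which), for a name from the list of things; names that differ only in an ending like _2 or _b are one class to them, and where a whole thing is asked for, a point or a joint stands for the part that bears it (a point fixed in the world has none). Each returns a list of dicts, best first, with "p" (0 to 1); they miss things now and then, are a little off and sometimes report something else, mostly with a low value. They report only what shows in the picture. A call takes as long as a camera call. They do not tell look-alikes from the thing itself.
- ctrl.recognise(picture, target): "box" ([centre column, centre row, width, height] in pixels, round what is visible of it).
- ctrl.landmark_of(picture, target): "xy" ([column, row] in pixels: a listed point, or the origin of a listed thing).
The state is a dict: "time": time; "qpos": joint angles; "qd": joint speeds; "joint_efforts": joint torques, N m; "eef_pos": TCP position; "ee_rot": TCP orientation; "contact_force": force on the tool from outside, world axes, zero at the start; "moment": the same for the moment, N m; "opening": opening from 0.0 (shut) to 1.0 (fully open).
Only numpy, scipy, OpenCV 4.12 (cv2) and the standard library are available. Lean on these libraries where they do the work, as an engineer would, in place of code of your own. Each camera call takes 0.05 s, during which the arm holds its last target. There are 200 camera calls.

## Working session

There is one attempt and no reset: what is moved stays moved. The work goes in short steps, each a Python script; the robot and the scene stay as the last script left them, time stands still between calls to the robot, and variables do not carry over. Pictures are saved under pics/ and viewed, on a budget of 10 in all, crops included, one or two more only if the job needs it, and the job is handed in when it is done.

```bash
ls; mkdir -p pics
cat > h.py <<'E'
import numpy as np, cv2
from workcell import ctrl
def ray(s,uv):
    d=np.linalg.inv(s['mtx'])@np.array([uv[0],uv[1],1.]); R=np.array(s['R']);t=np.array(s['t'])
    return -R.T@t, R.T@d
def at_depth(s,uv,k=2):
    u,v=int(round(uv[0])),int(round(uv[1])); z=s['range_z'][max(0,v-k):v+k+1,max(0,u-k):u+k+1]; z=z[z>0]
    if len(z)==0:return None
    o,d=ray(s,uv); return o+d*np.median(z)
def at_z(s,uv,z):
    o,d=ray(s,uv); return o+d*(z-o[2])/d[2]
def proj(s,X):
    p=s['mtx']@(np.array(s['R'])@np.array(X)+np.array(s['t'])); return p[:2]/p[2]
def cloud(s):
    h,w=s['range_z'].shape; u,v=np.meshgrid(np.arange(w),np.arange(h))
    d=np.stack([u,v,np.ones_like(u)],-1)@np.linalg.inv(s['mtx']).T
    P=(d*s['range_z'][...,None]-np.array(s['t']))@np.array(s['R'])
    P[s['range_z']<=0]=np.nan
    return P
def tri(a,ua,b,ub):
    oa,da=ray(a,ua);ob,db=ray(b,ub);da/=np.linalg.norm(da);db/=np.linalg.norm(db)
    k=np.linalg.lstsq(np.stack([da,-db],1),ob-oa,rcond=None)[0]
    p,q=oa+da*k[0],ob+db*k[1]; return (p+q)/2,np.linalg.norm(p-q)
def save(s,n): cv2.imwrite('pics/'+n,cv2.cvtColor(s['frame'],cv2.COLOR_RGB2BGR))
E
python3 - <<'E'
from h import *
import pickle
np.set_printoptions(precision=1,suppress=True)
S={}
for n in('scene','top'):
    s=ctrl.snapshot(n); S[n]=s; save(s,n+'1.png'); print(n,-s['R'].T@s['t'])
    for t in ['paddle','dock','scanner_c','window','label_c','case','case2','mat','can_c','flask_c','tape_c']:
        for d in ctrl.landmark_of(s,t)[:3]:
            print(t,np.round(d['p'],2),np.array(d['xy']),at_depth(s,d['xy']))
pickle.dump(S,open('S.pkl','wb'))
print(ctrl.read_state()['time'])
E
```

```text
pics
scene [1206.1  503.2  703.7]
paddle 0.78 [185.7 165.4] [ 520.1 -362.    56.6]
dock 0.91 [223.3 207. ] [ 557.1 -178.2   15.5]
scanner_c 0.97 [261.5 179.5] [ 415.9 -163.4   40.2]
scanner_c 0.75 [203.1 231.8] [ 676.4 -129.    31. ]
scanner_c 0.66 [223.1 187.8] [ 554.7 -176.8   76.7]
window 0.88 [188.  235.8] [ 701.  -157.6   18.6]
window 0.81 [234.2 190.5] [ 543.  -148.6   74.7]
window 0.69 [222.  157.7] [ 404.7 -330.    43.9]
label_c 0.48 [387.2 253.2] [569.7 290.5 132.3]
case 0.91 [388.  310.2] [661.8 347.1  89.5]
case 0.61 [254.6 285.2] [764.7 113.5  80.7]
case2 0.91 [388.  310.2] [661.8 347.1  89.5]
case2 0.61 [254.6 285.2] [764.7 113.5  80.7]
mat 0.64 [386.7 309.6] [662.8 344.9  90.4]
mat 0.6 [307.6 222.1] [600.3 119.4 141.7]
can_c 0.78 [321.7 242.7] [602.1 159.6 108. ]
flask_c 0.85 [441.6 239.5] [441.1 354.2 118.5]
flask_c 0.32 [186.6 167.9] [ 526.1 -351.8   54.9]
tape_c 0.87 [149.4 215.5] [ 731.3 -260.1   48.2]
top [ 400.1   30.1 1311.3]
paddle 0.9 [420.5 240.9] [ 531.6 -360.9   57.6]
dock 0.94 [358.  241.7] [ 522.1 -191.6   80.5]
dock 0.59 [417.6 241.5] [ 529.8 -353.4   57.1]
scanner_c 0.95 [398.4 294.9] [ 389.4 -305.4   41.6]
scanner_c 0.84 [350.7 291.4] [ 394.9 -179.8   43. ]
scanner_c 0.65 [340.1 194.1] [ 653.  -149.4   43.2]
window 0.96 [418.7 299. ] [ 380.3 -359.3   40. ]
window 0.73 [370.8 293.1] [ 391.8 -241.4    0.4]
window 0.71 [338.5 177.7] [ 698.3 -144.7   42.4]
label_c 0.72 [171.1 221.8] [553.  281.7 124.3]
case 0.92 [165.6 222.1] [550.8 293.4 132.1]
case 0.91 [259.8 181.4] [670.   66.5  91.2]
case 0.35 [355.8 242.2] [ 520.7 -186.    80.2]
case2 0.92 [165.6 222.1] [550.8 293.4 132.1]
case2 0.91 [259.8 181.4] [670.   66.5  91.2]
case2 0.35 [355.8 242.2] [ 520.7 -186.    80.2]
mat 0.94 [276.3 268. ] [451.5  16.1   3.8]
can_c 0.81 [232.1 214.2] [570.  127.6 170.6]
flask_c 0.71 [147.5 277.7] [413.8 326.4 139.1]
tape_c 0.86 [394.4 176.8] [ 715.8 -307.5    1.5]
1.2
```

View pics/scene1.png

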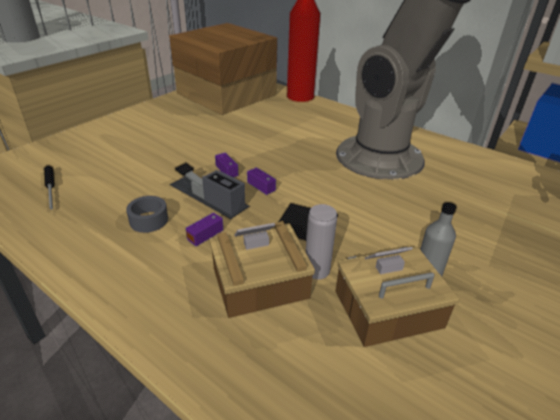

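View pics/top1.png

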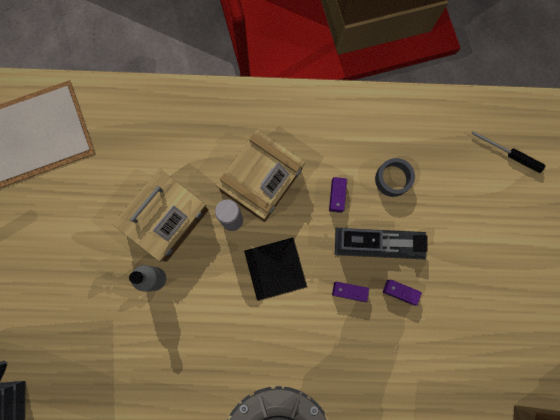

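Choices, as top-view pixels:
- **Scanner:** the black and grey one in the dock well at (357,240). The three purple blocks at (338,194), (350,291) and (402,292) are decoys.
- **Case:** the one with the steel bail at (165,215). The battened one at (262,175) is not it.
- **Other things:** mat (276,268), can (230,213), flask (148,278), tape (394,177), paddle (420,243).

Next I measure the geometry from the depth clouds and check the choice in one crop.

Run:
```python
from h import *
import pickle
np.set_printoptions(precision=3,suppress=True)
S=pickle.load(open('S.pkl','rb'))
T=cloud(S['top']);C=cloud(S['scene'])
def rect(P,n):
    r=cv2.minAreaRect(P[:,:2].astype(np.float32)); print(n,len(P),'c',np.array(r[0]),'size',np.array(r[1]),'ang',r[2],'z',np.median(P[:,2]))
def sel(A,c,rad,z0,z1):
    P=A.reshape(-1,3); m=(np.hypot(P[:,0]-c[0],P[:,1]-c[1])<rad)&(P[:,2]>z0)&(P[:,2]<z1); return P[m]
for n,A in(('top',T),('scene',C)):
    rect(sel(A,(525,-195),75,72,90),n+' rim')
    rect(sel(A,(531,-361),40,50,64),n+' paddle')
    rect(sel(A,(445,15),110,1.8,8),n+' mat')
    rect(sel(A,(570,128),50,160,180),n+' can'); rect(sel(A,(410,340),60,180,196),n+' flask'); rect(sel(A,(715,-290),70,42,54),n+' tape')
    rect(sel(A,(600,320),130,84,95),n+' lid')
    h=sel(A,(600,320),130,110,129); 
    # label plane
    P=sel(A,(553,281),45,100,142)
    best=None;rng=np.random.default_rng(0)
    for _ in range(500):
        q=P[rng.choice(len(P),3,replace=False)];m=np.cross(q[1]-q[0],q[2]-q[0]);l=np.linalg.norm(m)
        if l<50:continue
        m/=l;k=abs((P-q[0])@m)<2.5
        if best is None or k.sum()>best.sum():best=k
    Q=P[best];c=Q.mean(0);m=np.linalg.svd(Q-c)[2][2];m*=np.sign(m[2])
    print(n,'label',len(P),len(Q),c,'n',m,'elev',np.degrees(np.arcsin(m[2])),'yaw of x',np.degrees(np.arctan2(-m[1],-m[0])), Q.min(0),Q.max(0))
im=np.vstack([cv2.resize(S['top']['frame'][165:295,100:320],(660,390)),cv2.resize(S['top']['frame'][215:270,310:450],(660,210*1))])
cv2.imwrite('pics/crop1.png',im[:,:,::-1])
```

```text
top rim 818 c [ 528.46  -201.195] size [107.217  54.328] ang 88.99989318847656 z 79.31742171220154
top paddle 236 c [ 526.187 -355.577] size [46.579 43.203] ang 89.7994155883789 z 57.97200463598634
top mat 2749 c [445.359  15.087] size [217.553 217.084] ang 82.3816146850586 z 3.9328732540081233
top can 442 c [577.197 140.129] size [55.525 55.733] ang 54.20729064941406 z 170.51553382780975
top flask 140 c [413.986 341.374] size [29.28  27.525] ang 89.55889129638672 z 190.7749664849668
top tape 464 c [ 707.799 -300.985] size [98.852 98.301] ang 11.832005500793457 z 48.48893372530345
top lid 3428 c [575.612 319.519] size [160.305 186.201] ang 54.00279998779297 z 90.63795549606567
top label 579 460 [549.245 283.364 121.551] n [-0.456 -0.621  0.638] elev 39.630162055587014 yaw of x 53.72549755637039 [509.48  247.263 100.055] [587.934 318.643 141.772]
scene rim 555 c [ 530.831 -200.288] size [113.117  58.306] ang 89.53732299804688 z 78.51781144349575
scene paddle 144 c [ 529.534 -358.616] size [37.454 45.432] ang 89.65592193603516 z 56.4265156268062
scene mat 717 c [432.891  14.725] size [215.828 194.751] ang 83.85879516601562 z 3.225971769793821
scene can 437 c [581.034 142.865] size [54.434 54.781] ang 7.653561115264893 z 169.6111793469547
scene flask 149 c [415.769 342.276] size [29.459 27.952] ang 17.853410720825195 z 188.85974390879625
scene tape 418 c [ 711.4   -299.067] size [100.357  98.328] ang 40.250003814697266 z 47.60469416077879
scene lid 4644 c [577.435 319.863] size [163.265 188.489] ang 53.787166595458984 z 89.75552832563795
scene label 470 225 [561.788 296.58  111.746] n [0.031 0.027 0.999] elev 87.62903680425124 yaw of x -139.19761272292928 [523.716 256.761 108.628] [587.616 320.612 114.891]
```

View pics/crop1.png

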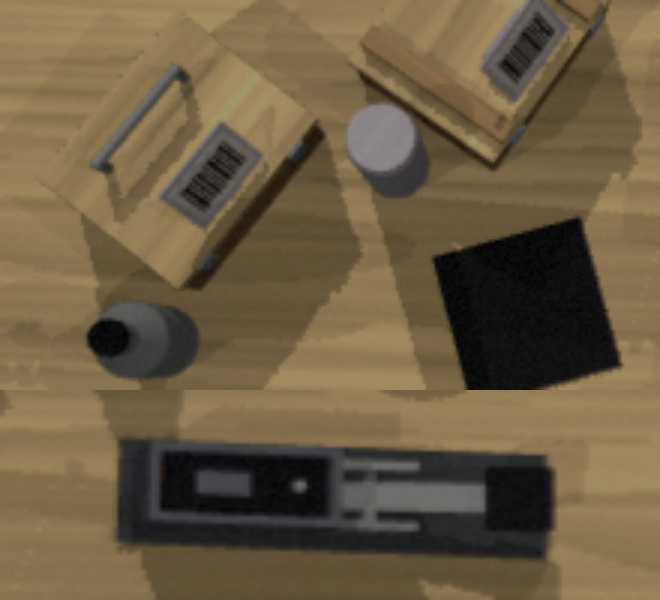

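The crop confirms both choices: bail handle and label on the left case at crop (210,175), and the black and grey scanner sunk in the well at crop (245,485). Next I refine mat and dock yaw and check reachability.

```bash
cat >> h.py <<'E'
def rz(a): c,s=np.cos(a),np.sin(a); return np.array([[c,-s,0],[s,c,0],[0,0,1.]])
def toolR(Rs,flip=1):
    # tool for scanner rotation Rs: approach=-z, jaws along +-y
    x=-Rs[:,2]; y=flip*Rs[:,1]; return np.stack([x,y,np.cross(x,y)],1)
def labelR(yaw,el=np.radians(40)):
    h=np.array([np.cos(yaw),np.sin(yaw),0]); u=np.array([0,0,1.])
    x=h*np.cos(el)-u*np.sin(el); z=h*np.sin(el)+u*np.cos(el); return np.stack([x,np.cross(z,x),z],1)
E
python3 - <<'E'
from h import *
import pickle
np.set_printoptions(precision=3,suppress=True)
S=pickle.load(open('S.pkl','rb'))
for n in S:
    s=S[n];P=cloud(s);f=s['frame'].astype(int).sum(2)
    for nm,c,rad,lim,z0,z1 in(('mat',(450,15),110,110,-4,10),('plate',(529,-265),135,200,2,12),('pad',(529,-358),38,110,45,68)):
        m=(np.hypot(P[...,0]-c[0],P[...,1]-c[1])<rad)&(f<lim)&(P[...,2]>z0)&(P[...,2]<z1)
        nc,l,st,_=cv2.connectedComponentsWithStats(m.astype(np.uint8)); 
        k=1+np.argmax(st[1:,4]) if nm=='mat' else None
        Q=P[l==k] if k else P[m]
        r=cv2.minAreaRect(Q[:,:2].astype(np.float32));print(n,nm,len(Q),np.array(r[0]),np.array(r[1]),r[2],Q[:,2].mean())
st=ctrl.read_state(); print(st['time'],st['ee_rot'])
Rl=labelR(np.radians(53.9)); L=np.array([549,282.5,120.5])
for d in (90,100):
  sc=L-Rl[:,0]*(d+45)
  for fl in(1,-1):
    tcp=sc+Rl[:,2]*15
    print('scan',d,fl,tcp,ctrl.ik(tcp,toolR(Rl,fl)))
Rd=rz(np.radians(89)); 
for fl in(1,-1):
    print('dock',ctrl.ik([529,-200,101],toolR(Rd,fl)),'pad',ctrl.ik([529,-358,45],toolR(Rd,fl)), 'up',ctrl.ik([529,-200,250],toolR(Rd,fl)))
    for a in (-90,-60,-30,0,14,30,45,60,90): print(a,fl,ctrl.ik([450,15,41],toolR(rz(np.radians(a)),fl)))
E
```

```text
scene mat 567 [467.899  -7.513] [142.244  68.194] 31.727737426757812 3.086825389683888
scene plate 489 [ 485.732 -263.86 ] [251.469 170.134] 88.47811889648438 5.46021029655651
scene pad 100 [ 532.098 -354.793] [29.61  39.885] 88.56615447998047 55.605950586571026
top mat 2554 [451.208  20.109] [138.456 137.64 ] 17.045751571655273 3.803191161941271
top plate 839 [ 536.992 -258.236] [240.27  231.937] 40.24482345581055 6.008736101153567
top pad 232 [ 526.157 -358.489] [42.947 34.371] 0.9598498344421387 57.642936441348944
1.2 [[-0.     0.349  0.937]
 [-0.     0.937 -0.349]
 [-1.    -0.    -0.   ]]
scan 90 1 [493.749 206.731 218.767] [-0.626  0.593 -0.014  1.575  0.2    1.648  1.817]
scan 90 -1 [493.749 206.731 218.767] [-1.055  0.681  0.639  1.605 -0.051  1.591 -1.02 ]
scan 100 1 [489.235 200.542 225.195] [-0.624  0.576 -0.012  1.59   0.201  1.65   1.821]
scan 100 -1 [489.235 200.542 225.195] [-1.058  0.663  0.642  1.62  -0.041  1.592 -1.02 ]
dock [-0.576  0.821  1.204  2.02  -0.939  1.01  -2.049] pad [-0.178  0.894  1.008  1.87  -0.946  0.949 -1.877] up [-0.652  0.498  1.224  1.897 -0.52
[... 502 characters left out ...]
0.792  0.759  2.245]
dock [-0.517  0.71   1.069  2.018 -0.806  0.914  0.976] pad [ 0.136  0.66   0.49   1.853 -0.442  0.739  0.854] up [-0.529  0.373  0.991  1.892 -0.356  1.066  0.59 ]
-90 -1 [ 0.676  0.608 -1.03   2.209  0.792  0.759  2.245]
-60 -1 [-0.962  0.655  1.012  2.295 -0.936  0.696 -1.871]
-30 -1 [-0.962  0.655  1.012  2.295 -0.936  0.696 -1.347]
0 -1 [-0.8    0.518  0.768  2.288 -0.686  0.574 -1.07 ]
14 -1 [-0.77   0.503  0.728  2.287 -0.646  0.561 -0.865]
30 -1 [-0.672  0.461  0.599  2.282 -0.52   0.529 -0.712]
45 -1 [-0.642  0.451  0.56   2.281 -0.483  0.522 -0.487]
60 -1 [-0.625  0.446  0.539  2.28  -0.463  0.519 -0.245]
90 -1 [-0.588  0.436  0.493  2.278 -0.42   0.512  0.236]
```

Run:
```python
from h import *
import pickle
np.set_printoptions(precision=2,suppress=True)
Rt=toolR(rz(np.radians(89)),-1)
ctrl.reach([520,-270,300],Rt)
st=ctrl.read_state();print(st['time'],st['eef_pos'],st['qpos'])
s=ctrl.snapshot('wrist');print('cam',-s['R'].T@s['t'],s['R'])
save(s,'wrist1.png');pickle.dump(s,open('W1.pkl','wb'))
for t in ['paddle','dock','scanner_c','window']:
    for d in ctrl.landmark_of(s,t)[:2]: print(t,np.round(d['p'],2),np.array(d['xy']),at_depth(s,d['xy']))
P=cloud(s).reshape(-1,3)
for n,c,rad,z0,z1 in(('rim',(529,-200),72,72,86),('pad',(529,-358),33,50,64),('plate',(529,-265),150,3,8)):
    Q=P[(np.hypot(P[:,0]-c[0],P[:,1]-c[1])<rad)&(P[:,2]>z0)&(P[:,2]<z1)]
    if len(Q): r=cv2.minAreaRect(Q[:,:2].astype(np.float32));print(n,len(Q),np.array(r[0]),np.array(r[1]),r[2],Q[:,2].mean())
```

```text
4.5083 [ 520.42 -269.33  299.88] [-0.42  0.37  1.02  1.79 -0.34  1.18  0.69]
cam [ 520.87 -200.33  425.95] [[ 1.   -0.02 -0.  ]
 [-0.02 -0.96  0.27]
 [-0.   -0.27 -0.96]]
paddle 0.67 [286.8 253.3] [ 527.94 -361.17   57.93]
scanner_c 0.89 [286.7 121.5] [ 528.89 -202.95   79.2 ]
scanner_c 0.85 [174. 106.] [ 401.57 -184.09   43.13]
window 0.9 [428.8  67.5] [ 687.45 -148.3    42.47]
window 0.82 [287.9  75.2] [ 530.61 -157.8    76.8 ]
rim 5090 [ 527.86 -201.19] [105.31  54.07] 89.08995056152344 79.07849147048496
pad 1000 [ 525.24 -359.3 ] [34.5  44.02] 88.72430419921875 57.32846578351907
plate 3365 [ 534.54 -264.22] [284.21 257.44] 11.156712532043457 5.464666118248784
```

View pics/wrist1.png

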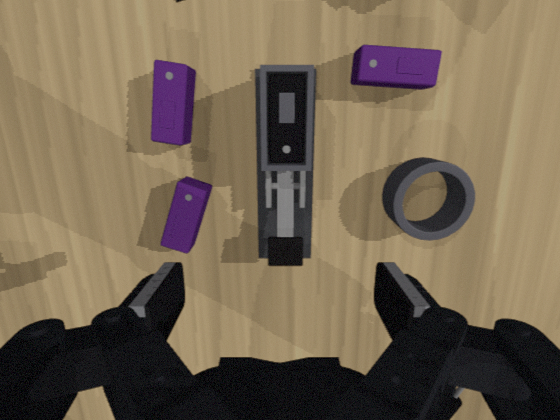

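The view shows the dock with its paddle at pixel (286,252) and the scanner at (287,120); the purple blocks and tape are clear of it. The rim and pad measurements agree: yaw is about 89° and their centres are 158 mm apart. Now I press.

Run:
```python
from h import *
import pickle
np.set_printoptions(precision=2,suppress=True)
Rt=toolR(rz(np.radians(89)),-1)
ctrl.grip(0.0)
ctrl.reach([525.3,-360,100],Rt)
print(ctrl.read_state()['time'],ctrl.read_state()['eef_pos'])
print('guard',ctrl.move_linear([525.3,-361,36],velocity=40,guard=22))
st=ctrl.read_state();print(st['time'],st['eef_pos'],st['contact_force'])
ctrl.hold(0.3)
st=ctrl.read_state();print(st['time'],st['eef_pos'],st['contact_force'])
ctrl.move_linear([525.3,-361,120],velocity=150)
ctrl.grip(1.0)
ctrl.reach([520,-270,300],Rt)
st=ctrl.read_state();print(st['time'],st['eef_pos'])
s=ctrl.snapshot('wrist');save(s,'wrist2.png');pickle.dump(s,open('W2.pkl','wb'))
P=cloud(s).reshape(-1,3)
for n,c,rad,z0,z1 in(('top',(528,-201),72,95,120),('rim',(528,-201),72,72,86),('pad',(525,-362),33,15,64)):
    Q=P[(np.hypot(P[:,0]-c[0],P[:,1]-c[1])<rad)&(P[:,2]>z0)&(P[:,2]<z1)]
    if len(Q): r=cv2.minAreaRect(Q[:,:2].astype(np.float32));print(n,len(Q),np.array(r[0]),np.array(r[1]),r[2],np.median(Q[:,2]))
for d in ctrl.landmark_of(s,'scanner_c')[:3]: print(np.round(d['p'],2),np.array(d['xy']),at_depth(s,d['xy']))
```

```text
6.4083 [ 526.09 -360.02  101.18]
guard True
7.6833 [ 525.53 -362.7    44.48] [-4.63  3.13 20.12]
7.9833 [ 525.53 -362.7    44.5 ] [-4.21  3.9  19.54]
10.25 [ 519.91 -269.82  299.09]
top 3834 [ 527.91 -201.28] [90.29 38.09] 88.78079986572266 107.5750550167154
rim 1660 [ 527.84 -201.12] [106.06  54.07] 89.0995101928711 80.48838392497692
pad 983 [ 525.71 -354.98] [51.62 42.95] 88.59769439697266 26.317145868355762
0.77 [288.4 118.1] [ 529.31 -200.07  109.12]
0.68 [174.6 106.5] [ 401.88 -185.     43.11]
0.65 [184.2 215.2] [ 399.84 -314.3    42.41]
```

View pics/wrist2.png

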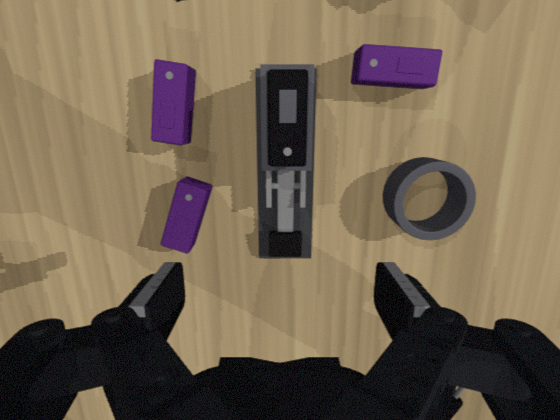

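Paddle is down (pad at 26 mm) and the scanner top is at 107.5 mm, at (287,118) in the picture. Next: grasp and lift.

Run:
```python
from h import *
import pickle
np.set_printoptions(precision=3,suppress=True)
Rt=toolR(rz(np.radians(89)),-1)
ctrl.reach([527.9,-201.2,150],Rt)
ctrl.move_linear([527.9,-201.2,100],velocity=100,guard=15)
st=ctrl.read_state();print(st['time'],st['eef_pos'],st['contact_force'])
ctrl.grip(0.0)
st=ctrl.read_state();print(st['time'],st['eef_pos'],st['contact_force'],st['opening'])
ctrl.move_linear([527.9,-201.2,200],velocity=100)
ctrl.hold(.2)
st=ctrl.read_state();print(st['time'],st['eef_pos'],st['contact_force'],st['opening'],st['qpos'])
s=ctrl.snapshot('scene');P=cloud(s)
pickle.dump(s,open('S2.pkl','wb'))
w=ctrl.snapshot('wrist');pickle.dump(w,open('W3.pkl','wb'))
a=cv2.resize(s['frame'][120:270,140:340],(400,300));b=cv2.resize(w['frame'],(400,300))
cv2.imwrite('pics/g.png',np.hstack([a,b])[:,:,::-1])
```

```text
11.7 [ 528.005 -201.611  100.302] [ 0.568  0.081 -0.565]
12.2 [ 528.142 -201.158  100.245] [0.291 0.404 3.56 ] 0.42967179072136463
13.55 [ 527.688 -201.226  199.592] [ 0.341 -0.334 -0.71 ] 0.4288674378455966 [-0.503  0.454  0.985  1.944 -0.454  0.985  0.678]
```

View pics/g.png

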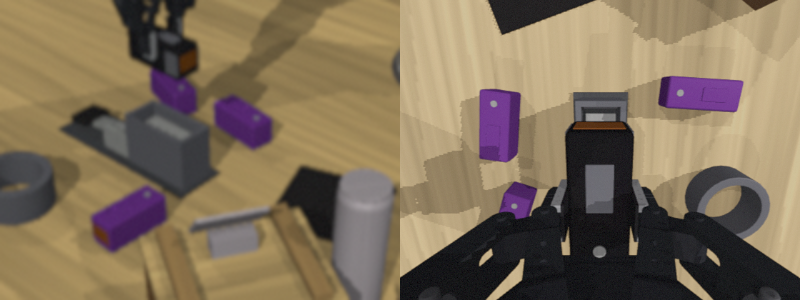

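The scanner is held level, its amber window pointing +y at (600,125) in the right half, and the well is empty. Moving to the scan pose with a standoff first.

Run:
```python
from h import *
import pickle
np.set_printoptions(precision=3,suppress=True)
Rl=labelR(np.radians(53.9)); L=np.array([549,282.5,120.5]); Rt=toolR(Rl,-1)
tcp=lambda d: L-Rl[:,0]*(d+45)+Rl[:,2]*13.7
ctrl.reach(tcp(190),Rt)
st=ctrl.read_state();print(st['time'],st['eef_pos'],st['qpos'])
s=ctrl.snapshot('wrist');pickle.dump(s,open('W4.pkl','wb'));save(s,'wrist4.png')
for d in ctrl.landmark_of(s,'label_c')[:3]: print(np.round(d['p'],2),np.array(d['xy']),at_depth(s,d['xy']))
P=cloud(s);print('pred px',proj(s,L))
# label plate plane: bright/any points near expected plane
D=(P-L)@Rl; m=(abs(D[...,0])<8)&(abs(D[...,1])<50)&(abs(D[...,2])<38)
Q=P[m];print(len(Q))
if len(Q)>50:
    c=Q.mean(0);n=np.linalg.svd(Q-c)[2][2];n*=np.sign(n[2]);print(c,n,'expected',-Rl[:,0],'offs',(Q-L)@Rl[:,0].mean() if 0 else np.median(D[m][:,0]))
    r=cv2.minAreaRect(D[m][:,1:].astype(np.float32));print('plate rect (y,z)',r)
    ink=m&(s['frame'].min(2)>170); q=D[ink]; print('white',len(q)); 
    if len(q)>20: print(cv2.minAreaRect(q[:,1:].astype(np.float32)))
```

```text
15.0167 [448.319 143.027 282.076] [-1.342  0.709  1.145  1.749 -0.151  1.605 -0.723]
pred px [ 275.951 -515.324]
0
```

View pics/wrist4.png

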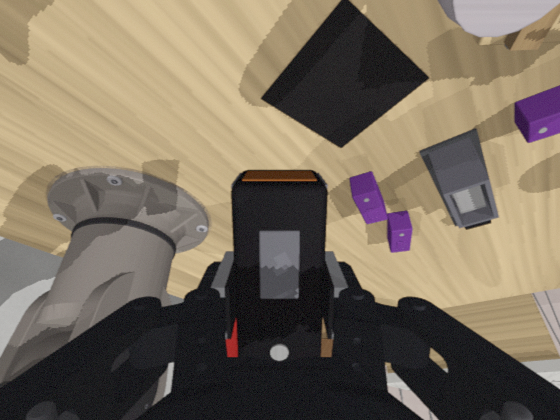

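The label is outside the wrist view, but it shows the scanner unshifted in the grip with its window at (280,176). I rely on the case measurements, which agree to 2 mm, and check against the fixed cameras at the scan pose.

Run:
```python
from h import *
import pickle
np.set_printoptions(precision=3,suppress=True)
Rl=labelR(np.radians(53.9)); L=np.array([549,282.5,120.5]); Rt=toolR(Rl,-1)
tcp=lambda d: L-Rl[:,0]*(d+45)+Rl[:,2]*13.7
ctrl.move_linear(tcp(100),Rt,velocity=100)
ctrl.hold(.3)
st=ctrl.read_state();print(st['time'],st['eef_pos'],tcp(100),st['contact_force'],np.abs(np.array(st['ee_rot'])-Rt).max(),st['opening'])
sc=np.array(st['eef_pos'])-Rl[:,2]*13.7
S={}
for n in('scene','top'):
    s=ctrl.snapshot(n);S[n]=s
    for t,X in(('label_c',L),('scanner_c',sc),('window',sc+45*Rl[:,0])):
        print(n,t,'pred',proj(s,X),[(round(d['p'],2),np.round(d['xy'],1)) for d in ctrl.landmark_of(s,t)[:3]])
pickle.dump(S,open('S5.pkl','wb'))
a=cv2.resize(S['scene']['frame'][150:350,300:500],(400,400));b=cv2.resize(S['top']['frame'][150:300,100:250],(400,400))
cv2.imwrite('pics/scan.png',np.hstack([a,b])[:,:,::-1])
ctrl.hold(1.7); print(ctrl.read_state()['time'],np.abs(ctrl.read_state()['qd']).max())
```

```text
16.4667 [488.671 199.857 224.419] [488.743 199.867 224.199] [-0.475  0.211 -2.116] 0.000355095253361859 0.43198376953582907
scene label_c pred [387.289 250.507] [(0.67, array([387.7, 249.5]))]
scene scanner_c pred [370.632 182.632] [(0.85, array([225.9, 163. ])), (0.81, array([368.7, 183.7])), (0.73, array([262.4, 179.6]))]
scene window pred [375.692 203.181] [(0.91, array([250.6, 173.7])), (0.91, array([220.6, 157.6])), (0.71, array([375.7, 204.1]))]
top label_c pred [170.972 223.569] [(0.46, array([230. , 214.8]))]
top scanner_c pred [200.287 247.964] [(0.81, array([402.4, 292.4])), (0.74, array([339.9, 193.7])), (0.57, array([350.8, 292.1]))]
top window pred [190.624 239.933] [(0.92, array([337.5, 179.5])), (0.9, array([188.9, 241. ])), (0.81, array([415.1, 302. ]))]
18.5667 0.0009076281943950688
```

View pics/scan.png

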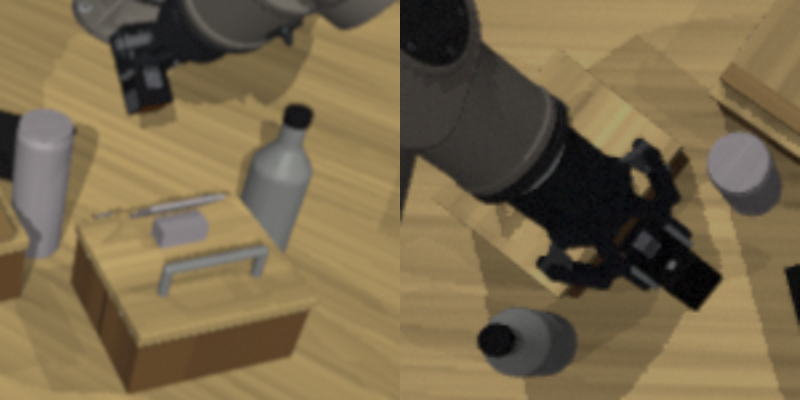

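The scanner's window faces the label, at (150,103) and (183,228) in the two halves. The detections match my predicted pixels to within 1–2 px, and it has been held over 2 s. Now I place it.

Run:
```python
from h import *
np.set_printoptions(precision=3,suppress=True)
Rl=labelR(np.radians(53.9)); L=np.array([549,282.5,120.5]); Rt=toolR(Rl,-1)
ctrl.move_linear(L-Rl[:,0]*235+Rl[:,2]*13.7,Rt,velocity=120)
Rm=toolR(rz(np.radians(53.9)),-1); M=np.array([451,18.])
ctrl.reach([*M,130],Rm)
ctrl.move_linear([*M,50],velocity=100)
ctrl.hold(.3); st=ctrl.read_state();print(st['time'],st['eef_pos'],st['contact_force'])
print(ctrl.move_linear([*M,34],velocity=15,guard=5))
st=ctrl.read_state();print(st['time'],st['eef_pos'],st['contact_force'])
```

```text
21.575 [451.181  18.199  50.29 ] [-0.224 -0.021 -2.068]
True
22.325 [450.956  17.977  38.599] [-1.417  1.439 11.565]
```

Run:
```python
from h import *
import pickle
np.set_printoptions(precision=2,suppress=True)
ctrl.grip(1.0); ctrl.hold(.2)
ctrl.move_linear([451,18,200],velocity=120)
w=ctrl.snapshot('wrist');save(w,'wrist6.png')
st=ctrl.read_state();print(st['time'],st['contact_force'],st['opening'])
P=cloud(w).reshape(-1,3)
Q=P[(np.hypot(P[:,0]-451,P[:,1]-18)<70)&(P[:,2]>38)&(P[:,2]<60)]
r=cv2.minAreaRect(Q[:,:2].astype(np.float32));print('scanner top',len(Q),r,np.percentile(Q[:,2],[5,50,95]))
f=w['frame'].astype(int).sum(2).reshape(-1)
T=cloud(ctrl.snapshot('top')).reshape(-1,3)
for n,c,rad,z0,z1 in(('can',(577.2,140.1),50,160,180),('flask',(414,341.4),60,180,196),('tape',(707.8,-301),70,42,54)):
    Q=T[(np.hypot(T[:,0]-c[0],T[:,1]-c[1])<rad)&(T[:,2]>z0)&(T[:,2]<z1)]
    if len(Q): print(n,len(Q),np.array(cv2.minAreaRect(Q[:,:2].astype(np.float32))[0]))
```

```text
24.6083 [ 0.06  0.33 -0.45] 0.9968873801921246
scanner top 4025 ((450.58697509765625, 18.498306274414062), (89.27677917480469, 38.254119873046875), 54.213314056396484) [43.84 45.51 47.25]
can 437 [577.62 140.18]
flask 143 [413.77 341.29]
tape 462 [ 707.74 -301.91]
```

View pics/wrist6.png

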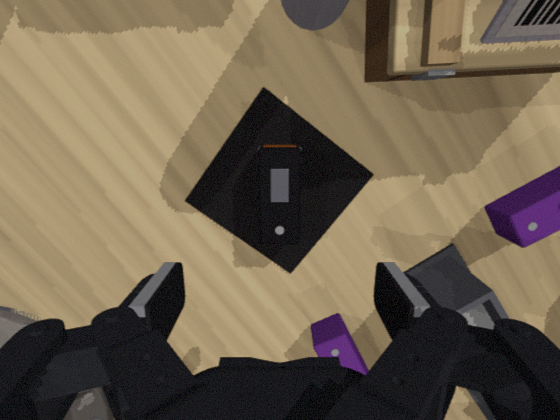

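The scanner lies flat in the middle of the mat at (280,190), the mat's corners are around it, and the gripper is clear. Handing in.

```bash
python3 -c "
from workcell import ctrl
print(ctrl.sign_off())"
```

```text
the job is handed in; nothing more can be done
None
```

The job is done and handed in at about 25 s of the 51 s allowed; the system gave no verdict.

- **Paddle and scanner:** I pressed the paddle to its stop (pad at 26 mm, scanner top at 107.5 mm), gripped the scanner across its width and lifted it out.
- **Scan:** I held the scanner about 100 mm from the label on the handled case for over 2 s. It was square to the label as measured from the fixed cameras. Where the networks found the label, scanner and window there, they lay within about 2 px of prediction. Other reports fell on look-alikes; in the top view the label was hidden by the hand, and its only report was a low-confidence one on the can. The wrist camera could not see the label from this pose, so it gave no check.
- **Placing:** I lowered the scanner onto the mat under a force guard and let go. It lies flat with its top at 45.5 mm, within about 3 mm of the mat's middle.
- **Bystanders:** the can, flask and tape roll measured within 1 mm of where they started, and the gripper is clear of everything.

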